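# Hammer back into its cut-out in the shadow tray

## Task

Pick up the small hammer and lay it in its hammer-shaped cut-out in the foam tool tray, flat on the bottom with the head in the wide end. Lay it in rather than dropping it, and leave the file lying where it is: it is still needed.

Things in the scene. Friction and masses are not known exactly. Their poses are not given: they have to be found in the camera images.
- hammer: Small hammer, 164 mm long, 85 g, lying flat: thin round wooden handle (8.4 mm diameter, axis 6 mm above the underside), steel head (38 mm wide, 12 mm thick, 14 mm high) across one end. Origin: mid-length, at the underside. y runs along the handle: head at y = -75 mm, bare end at y = +82; handle axis at x = +3 mm; z up. Balances near y = -28 mm: grip the handle near y = -21.
- hammer_head (a point): Point in the middle of the hammer's head: x = +3, y = -75, z = +7 mm in the hammer's frame.
- shadow_tray: Tool tray fixed to the table, 158 x 204 mm: grey foam, top 18 mm above the table, with two empty cut-outs 10 mm deep, dark floor. Origin: centre of the underside; y along the tools. T-shaped hammer cut-out at x = -38 mm, head slot at the -y end; straight file cut-out at x = +38. A finger channel of the same depth (y = -43 to +1 mm) runs right across it in x, open at both sides.
- hammer_pocket (a point): Where the hammer's origin belongs, on the cut-out's floor: x = -38, y = 0, z = +8 mm in the tray's frame, axes parallel to the tray's; the hammer's axes must end parallel to these. From here the head slot spans x = -26 to +26, y = -89 to -61 mm, the handle slot x = -8 to +14, up to y = +89 mm: about 7 mm of play all round.
- wood_handled_file: Hand file, 165 mm long, lying on the table: dark red-brown wooden handle 16 mm thick (y = +30 to +82 mm) and a narrow steel blade (to y = -82 mm). Origin: middle of the length, at the underside; y along the file. Not to be moved.

How it is judged:
By the outcome, as a careful person would: the job done as asked, in the order asked, and still so for the second after the job is handed in, with the robot touching nothing.
It also fails if it takes over 32 s, if anything falls off the work surface, if the arm or the gripper's body presses on something with over 40 N, if the wrist force passes 120 N, or if a joint passes its speed limit or range.

## Robot

A 6-joint arm with a two-finger parallel gripper is mounted at the origin on a cart in front of the work surface, level with it; the furniture and walls round the work are solid. World frame = base frame: x ahead of the robot, y to its left, z up, the work surface at z = 0. Lengths are in m, angles in rad, forces in N, time in s.
With the tool pointing down it reaches from about 0.375 to 0.9 m from the base axis. Payload 3.1 kg.
Tool frame: the origin (TCP) lies on the front face of the gripper's body, between the roots of the fingers; the fingertips stand 70 mm ahead of it and the grasp point (between the pads) lies 51 mm ahead of it; z points along the fingers, y is the line along which they close (so a half turn about z gives the same grasp; the last joint's range is limited). The gripper opens to 87 mm and grips with 3 to 60 N. Pads are 19 mm wide; open, the fingers measure 117 mm over their backs; the gripper's body (75 mm by 190 mm) begins 51 mm behind the grasp point.
Start: joints at [0.928, 0.527, 1.433, -0, 1.181, -0.178], TCP at [0.28, 0.559, 0.292] pointing down, gripper open.
Joint ranges: [-3.08, 3.08], [-0.75, 2.2], [0.22, 2.44], [-1.43, 4.57], [0, 2.65], [-2.85, 2.85]. Speed limits (rad/s): [2.79, 2.79, 3.14, 3.14, 3.14, 3.14].

## Interface

Orientations are given as a unit quaternion [x, y, z, w].
In Python, from rig import robot, cams, ticket gives the robot as it stands. The module is installed in compiled form; this text tells all that it offers.
- The arm moves only by the shell command python3 -m crank 'ROWS' [FORCE]. ROWS is JSON, a list of rows, each a list of 7 numbers: the shift along the tool's x, y, z in cm, then the turn, a rotation vector about the tool's x, y, z in rad, then the closure, from 0 (fully open) to 1 (shut). A call has 1 to 5 rows; each row shifts and turns the commanded pose from where the row before left it, along the tool's axes as they then stand; what a row does not reach is not made up. A row lasts 1/8 s, in which the tool goes at most 62.5 mm and 10.7 degrees, less where a joint would pass 70% of its speed; a pose out of reach is approached as far as the arm can. A call is refused whole if a number of a shift passes 6.25 or a number of a turn 0.188, either way. A call with a gripper value outside its range is refused whole. The fingers move at their own pace and stop on an object; FORCE is the grip in N (left out, the last holds). Time passes only in rows, so rows that do not move let the fingers close. It gives the time, the measured TCP pose, the force, the opening and the grip force at its end, in the units of the state.
- robot.get_obs(): the state, without advancing time (a new reading comes with each control period).
- cams.camera(name): name is "side" or "top" or "wrist"; returns the picture (480x640x3 uint8, red, green, blue); there is no depth.
- cams.camera_info(name): a dict with "intrinsics" (3x3 intrinsics, pixels), "pose" (4x4, takes a point from camera to world coordinates). Camera axes: x right, y down, z forward; pixel columns grow to the right and rows downward; lengths in m; the calibration is good to about 2 mm. A picture is of the moment at which its call begins: read the wrist's pose just before it. camera_info takes no time and is no camera call; for the wrist camera it gives the pose at the moment of the call.
- ticket.hand_in(): hands the job in; it is judged then, once.
The state is a dict: "time": time; "q": joint angles; "joint_velocities": joint speeds; "joint_torque": joint torques, N m; "position": TCP position; "tool_rot": TCP orientation; "ft_force": force on the tool from outside, world axes, zero at the start; "moment": the same for the moment, N m; "grip_width": finger opening in m; "grip_force": force on a finger pad.
Only numpy, scipy, OpenCV 4.12 (cv2) and the standard library are available. Lean on these libraries where they do the work, as an engineer would, in place of code of your own. Each camera call takes 0.05 s, during which the arm holds its last target. There are 200 camera calls.

## Working session

There is one attempt and no reset: what is moved stays moved. The work goes in short steps, Python scripts to look and compute and a shell command to move; the robot and the scene stay as the last step left them, time stands still between calls to the robot, and variables do not carry over. Pictures are saved under pics/ and viewed, at most 10 in all, crops included, and the job is handed in when it is done.

```bash
mkdir -p pics; python3 - <<'E'
from rig import robot,cams
import cv2,numpy as np
np.set_printoptions(precision=4,suppress=True)
for n in("top","side"):
    im=cams.camera(n);cv2.imwrite(f"pics/{n}0.png",im[...,::-1]);i=cams.camera_info(n);print(n,i["intrinsics"],i["pose"])
o=robot.get_obs();print(o)
E
```

```text
top [[488.0874   0.     317.2592]
 [  0.     488.0874 232.7241]
 [  0.       0.       1.    ]] [[ 0.0044 -0.9981  0.0618  0.5048]
 [-0.9996 -0.0062 -0.0284 -0.0583]
 [ 0.0288 -0.0617 -0.9977  0.9083]
 [ 0.      0.      0.      1.    ]]
side [[540.1934   0.     321.4082]
 [  0.     540.1934 237.0298]
 [  0.       0.       1.    ]] [[-0.9711 -0.1421  0.1916  0.392 ]
 [-0.2385  0.5566 -0.7958  0.6037]
 [ 0.0064 -0.8185 -0.5745  0.5176]
 [ 0.      0.      0.      1.    ]]
{'time': 0.1, 'q': array([ 0.9285,  0.5284,  1.4337, -0.    ,  1.1814, -0.1785]), 'joint_velocities': array([ 0.0016, -0.0027, -0.002 , -0.0002,  0.0006,  0.0006]), 'joint_torque': array([ -0.0004, -44.0987, -17.715 ,   0.0634,   0.0534,  -0.0001]), 'position': array([0.2793, 0.5586, 0.2914]), 'tool_rot': array([ 0.2298,  0.9732, -0.0009, -0.0004]), 'ft_force': array([ 0.6986, -0.5311, -0.484 ]), 'moment': array([ 0.0095,  0.0155, -0.016 ]), 'grip_force': 0.0, 'grip_width': 0.08700631287014898}
```

View pics/top0.png

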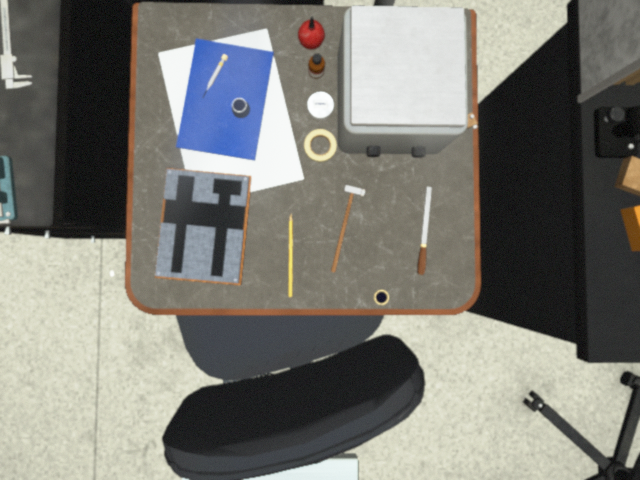

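The top view shows the hammer with its head at about (354,190) and its bare end at (334,271). The tray is at about (204,226) with the T-slot on the right and the head slot towards the top. The file is at (425,230), and a big grey box stands ahead of the hammer.

```bash
python3 - <<'E'
import cv2
im=cv2.imread("pics/top0.png")[155:295,145:375]
cv2.imwrite("pics/crop.png",cv2.resize(im,None,fx=3.4,fy=3.4,interpolation=cv2.INTER_CUBIC))
E
```

```text
(no output)
```

View pics/crop.png

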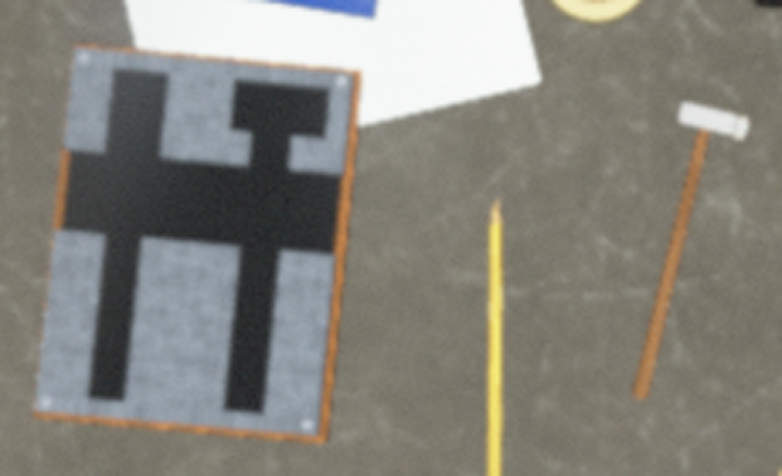

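View pics/side0.png

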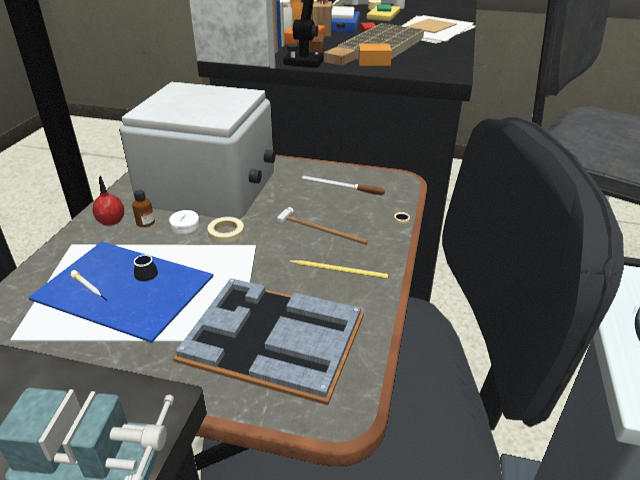

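The crop shows the foam screws at (82,57), (341,82), (306,425) and (45,402). The hammer's head is at (713,120) and its bare end at (641,397). The side view shows a tall chair back between the robot and the table, so the tool has to stay high over it.

```bash
cat > h.py <<'E'
import numpy as np
from rig import robot,cams
from scipy.spatial.transform import Rotation as R
np.set_printoptions(precision=4,suppress=True)
def ray(info,uv,z):
    K,P=info["intrinsics"],info["pose"]
    d=P[:3,:3]@np.linalg.solve(K,[uv[0],uv[1],1]);return P[:3,3]+d*(z-P[2,3])/d[2]
def frame(o,y): # yaw so that local y points along y
    y=y/np.linalg.norm(y);return np.arctan2(-y[0],y[1])
def pt(o,yaw,p): return o+R.from_euler('z',yaw).apply(p)
def go(pos,cl): # error to TCP pos with tool down & closing axis along cl (world yaw), in tool axes
    o=robot.get_obs();T=R.from_quat(o["tool_rot"])
    y=np.array([np.cos(cl),np.sin(cl),0]);z=np.array([0,0,-1.])
    c=[]
    for s in(1,-1):
        G=R.from_matrix(np.c_[np.cross(s*y,z),s*y,z]);c.append((T.inv()*G).as_rotvec())
    c.sort(key=np.linalg.norm)
    print("t",o["time"],"pos",o["position"],"q",o["q"],"w",o["grip_width"],"gf",o["grip_force"],"F",o["ft_force"])
    print("shift cm",T.inv().apply(np.array(pos)-o["position"])*100,"turn",c[0],"alt",c[1])
E
python3 - <<'E'
from h import *
i=cams.camera_info("top")
f=lambda p,z:ray(i,(145+(p[0]+.5)/3.4-.5,155+(p[1]+.5)/3.4-.5),z)
S=[f(p,.018) for p in((82,57),(341,82),(306,425),(45,402))]
c=np.mean(S,0);ty=frame(0,(S[2]+S[3]-S[0]-S[1])[:3]);print("screws",np.array(S),"tray",c,"yaw",ty)
c[2]=0;print("pocket",pt(c,ty,[-.038,0,.008]))
a=f((704,133),.006);b=f((641,397),.006);hd=f((713,118),.014)
hy=frame(0,b-a);L=np.linalg.norm(b-hd)
o=pt(hd,hy,[-.003,.075,-.014]);o2=pt(b,hy,[-.003,-.082,-.006]);print(a,b,hd,L,"yaw",hy,"org",o,o2)
g=pt((o+o2)/2,hy,[.003,-.021,0]);print("grip",g)
print("oven front base",ray(i,(341,150),0),ray(i,(466,135),0))
# wrist camera relative to tool
w=cams.camera_info("wrist");ob=robot.get_obs();T=R.from_quat(ob["tool_rot"])
print("wcam",w["intrinsics"],T.inv().apply(w["pose"][:3,3]-ob["position"]),T.inv().as_matrix()@w["pose"][:3,:3])
print(T.as_matrix())
go([g[0],g[1],.25],hy)
E
```

```text
screws [[0.6705 0.1881 0.018 ]
 [0.6582 0.0494 0.018 ]
 [0.474  0.0654 0.018 ]
 [0.4857 0.2033 0.018 ]] tray [0.5721 0.1266 0.018 ] yaw 1.4863036367468527
pocket [0.5689 0.0887 0.008 ]
[ 0.6339 -0.148   0.006 ] [ 0.4893 -0.1137  0.006 ] [ 0.641  -0.1521  0.014 ] 0.15668637241318775 yaw 1.3380347126848526 org [ 0.5674 -0.1377  0.    ] [ 0.5684 -0.1356  0.    ]
grip [ 0.589  -0.1386  0.    ]
oven front base [ 0.7178 -0.1283  0.    ] [ 0.7494 -0.3669  0.    ]
wcam [[335.4901   0.     317.0191]
 [  0.     335.4901 247.038 ]
 [  0.       0.       1.    ]] [ 0.0736 -0.0002 -0.0937] [[-0.0007 -0.9623 -0.2718]
 [ 1.     -0.0007 -0.0002]
 [ 0.     -0.2718  0.9623]]
[[-0.8944  0.4473 -0.0011]
 [ 0.4473  0.8944 -0.0015]
 [ 0.0003 -0.0019 -1.    ]]
t 0.1 pos [0.2793 0.5586 0.2914] q [ 0.9285  0.5284  1.4337 -0.      1.1814 -0.1785] w 0.08700631287014898 gf 0.0 F [ 0.6986 -0.5311 -0.484 ]
shift cm [-58.8909 -48.489    4.2119] turn [-0.0018 -0.0005 -0.231 ] alt [-0.0008  0.0027  2.9106]
```

```bash
python3 -m crank '[[-5.5,0.4,-1.2,0,0,0,0],[-5.5,0.4,-1.2,0,0,0,0],[-5.5,0.4,-1,0,0,0,0],[-5.5,0.4,-1,0,0,0,0],[-5.5,0.4,0,0,0,0,0]]' 20; python3 -c "
from h import *
go([.589,-.1386,.25],1.338)"
```

```text
time: 0.72
position: [0.5362, 0.4531, 0.3369]
tool_rot: [0.23, 0.973, 0.001, 0.0]
ft_force: [-0.3, 0.6, 0.1]
grip_width: 0.0871
grip_force: 0.0
t 0.725 pos [0.5362 0.4531 0.3369] q [ 0.5428  0.5972  1.1683  0.0002  1.3748 -0.5642] w 0.08709685153435022 gf 0.0 F [-0.3009  0.5827  0.0713]
shift cm [-31.1944 -50.5694   8.6467] turn [ 0.0011  0.0007 -0.231 ] alt [ 0.001  -0.0017  2.9105]
```

```bash
python3 -m crank '[[-3,-5,0.2,0,0,0,0],[-3,-5,0.2,0,0,0,0],[-3,-5,0.2,0,0,0,0],[-3,-5,0.2,0,0,0,0],[-3,-5,0.5,0,0,0,0]]'; python3 -m crank '[[-3.1,-5,1,0,0,0,0],[-3.1,-5,1.5,0,0,0,0],[-3.1,-5,1.5,0,0,0,0],[-3.2,-5,1.5,0,0,-0.11,0.3],[-3,-5,1.5,0,0,-0.12,0.5]]'; python3 -c "
from h import *
go([.589,-.1386,.25],1.338)
import cv2
robot.get_obs();i=cams.camera_info('wrist');im=cams.camera('wrist');cv2.imwrite('pics/w1.png',im[...,::-1]);np.savez('w1',**i)"
```

```text
time: 1.35
position: [0.5566, 0.1613, 0.323]
tool_rot: [0.23, 0.973, -0.0, 0.0]
ft_force: [0.3, -0.0, -0.5]
grip_width: 0.0871
grip_force: 0.0
time: 1.98
position: [0.5895, -0.1308, 0.2524]
tool_rot: [0.115, 0.993, 0.0, -0.0]
ft_force: [0.8, 0.8, 0.4]
grip_width: 0.0742
grip_force: 0.0
t 1.975 pos [ 0.5895 -0.1308  0.2524] q [-0.4032  0.546   1.5269  0.0002  1.0697 -1.7438] w 0.07422590398313625 gf 0.0 F [0.7742 0.8368 0.4222]
shift cm [-0.1307 -0.775   0.241 ] turn [ 0.0004 -0.0009  0.0025] alt [ 0.0015  0.0006 -3.1391]
```

View pics/w1.png

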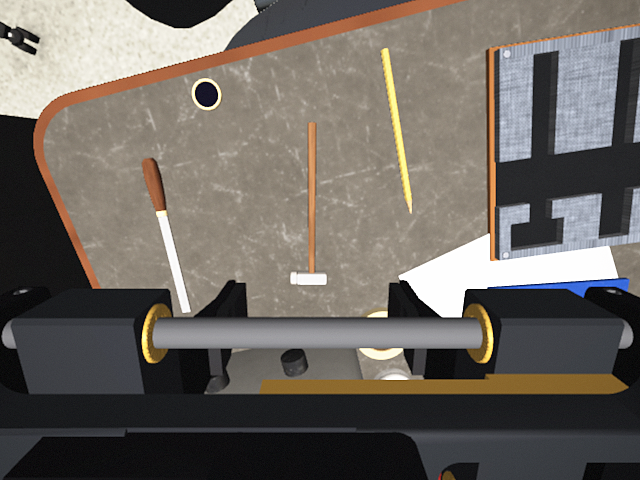

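The wrist view shows the hammer's bare end at (311.5,123), the neck at (311.5,270) and the head's top centre at about (309,278). Two tray screws are at (506,54) and (506,255).

```bash
python3 - <<'E'
from h import *
i=dict(np.load('w1.npz'))
b=ray(i,(311.5,123),.006);a=ray(i,(311.5,268),.006);hd=ray(i,(309,278),.014)
hy=frame(0,b-a);o2=pt(b,hy,[-.003,-.082,-.006]);o=pt(hd,hy,[-.003,.075,-.014]);print(hy,o,o2,np.linalg.norm(b-hd))
s1=ray(i,(506,255),.018);s2=ray(i,(506,54),.018);print(s1,s2,frame(0,s2-s1))
o=(o+o2)/2
g=pt(o,hy,[.003,-.021,0]);print(g);go([*g[:2],.0745],hy)
E
```

```text
1.3353576541649306 [ 0.5663 -0.1371  0.    ] [ 0.5691 -0.1352  0.    ] 0.1549231243475699
[0.6602 0.0509 0.018 ] [0.4748 0.0657 0.018 ] 1.4913054768200047
[ 0.5888 -0.1381  0.    ]
t 2.025 pos [ 0.591  -0.1385  0.2506] q [-0.4121  0.5515  1.5219 -0.0058  1.0656 -1.749 ] w 0.07075155695602749 gf 0.0 F [ 1.7515 -4.9388 -0.6592]
shift cm [ 0.2523  0.0861 17.6125] turn [-0.0055  0.0017  0.0043] alt [-0.0027 -0.0086 -3.1372]
```

```bash
python3 -m crank '[[0.2,0,5,0,0,0,0.5],[0,0,5,0,0,0,0.5],[0,0,4,0,0,0,0.5],[0,0,2,0,0,0,0.5],[0,0,0,0,0,0,0.5]]'; python3 -c "
from h import *
go([.5888,-.1381,.073],1.336)"
```

```text
time: 2.65
position: [0.5866, -0.1278, 0.0912]
tool_rot: [0.117, 0.993, 0.001, -0.002]
ft_force: [-0.5, -0.9, 0.6]
grip_width: 0.0439
grip_force: 0.0
t 2.65 pos [ 0.5866 -0.1278  0.0912] q [-0.4004  0.7767  1.6271 -0.      0.7427 -1.737 ] w 0.043917631051594554 gf 0.0 F [-0.5121 -0.9412  0.635 ]
shift cm [-0.46   -0.9548  1.8176] turn [ 0.0008 -0.0049  0.0006] alt [ 0.0077  0.0013 -3.141 ]
```

```bash
python3 -m crank '[[-0.4,-0.95,0,0,0,0,0.5],[0,0,0.8,0,0,0,0.5],[0,0,1,0,0,0,0.5],[0,0,0,0,0,0,0.5],[0,0,0,0,0,0,0.5]]'; python3 -c "
from h import *
go([.5888,-.1381,.073],1.336)"
```

```text
time: 3.28
position: [0.5896, -0.1385, 0.0752]
tool_rot: [0.117, 0.993, 0.0, -0.0]
ft_force: [-0.8, -0.2, 0.6]
grip_width: 0.0433
grip_force: 0.0
t 3.275 pos [ 0.5896 -0.1385  0.0752] q [-0.415   0.8061  1.6192  0.      0.7166 -1.7522] w 0.043336675353251884 gf 0.0 F [-0.7691 -0.1628  0.6053]
shift cm [0.0853 0.0191 0.219 ] turn [ 0.0001 -0.0002  0.0011] alt [ 0.0004  0.0001 -3.1404]
```

```bash
python3 -m crank '[[0,0,0.25,0,0,0,0.5],[0,0,0,0,0,0,1],[0,0,0,0,0,0,1],[0,0,0,0,0,0,1],[0,0,0,0,0,0,1]]' 30; python3 -m crank '[[0,0,0,0,0,0,1],[0,0,-1,0,0,0,1],[0,0,-2,0,0,0,1],[0,0,-3,0,0,0,1],[0,0,0,0,0,0,1]]';  python3 -c "
from h import *
go([.5888,-.1381,.073],1.336)
import cv2
i=cams.camera_info('wrist');im=cams.camera('wrist');cv2.imwrite('pics/w2.png',im[...,::-1]);np.savez('w2',**i)"
```

```text
time: 3.9
position: [0.5897, -0.1386, 0.0728]
tool_rot: [0.117, 0.993, 0.0, 0.0]
ft_force: [1.0, 1.6, -0.2]
grip_width: 0.0113
grip_force: 0.4
time: 4.53
position: [0.5915, -0.1394, 0.1363]
tool_rot: [0.117, 0.993, -0.001, 0.003]
ft_force: [-0.2, -0.1, 0.2]
grip_width: 0.0074
grip_force: 30.0
t 4.525 pos [ 0.5915 -0.1394  0.1363] q [-0.4151  0.7098  1.6001 -0.0001  0.8244 -1.7522] w 0.007422533831105657 gf 29.990974366664886 F [-0.2238 -0.0703  0.1561]
shift cm [0.3421 0.0733 6.3228] turn [-0.0013  0.0071  0.0011] alt [-0.0112 -0.0021 -3.1405]
```

View pics/w2.png

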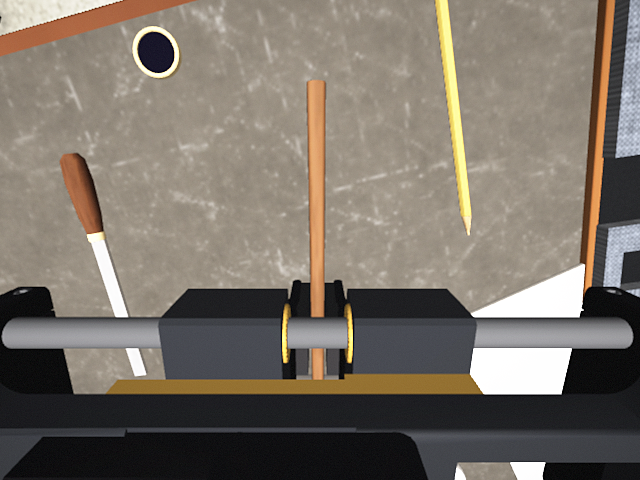

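The picture shows the hammer held between the pads, with the bare end at (316,80). I'll check its pitch and work out the carry.

```bash
python3 - <<'E'
from h import *
i=dict(np.load('w2.npz'));o=robot.get_obs();T=R.from_quat(o["tool_rot"])
def proj(p):
    P=i["pose"];c=P[:3,:3].T@(T.apply(p)+o["position"]-P[:3,3]);q=i["intrinsics"]@c;return q[:2]/q[2]
for dz in(-.01,0,.01):print(dz,proj(np.array([.104,0,.0668+dz])))
ty=1.489;c=np.array([.573,.1272,0])
p=pt(c,ty,[-.038,0,.008]);t=pt(p,ty,[.003,-.022,0]);print(p,t);go([*t[:2],.14],ty)
E
```

```text
-0.01 [318.3899  72.1575]
0 [318.3151  77.3195]
0.01 [318.2495  81.8478]
[0.5699 0.0893 0.008 ] [0.5921 0.0905 0.008 ]
t 4.575 pos [ 0.5905 -0.139   0.1347] q [-0.4152  0.7118  1.6016 -0.      0.8242 -1.7522] w 0.007497523691305156 gf 29.990911781787872 F [ 0.4771  0.0006 -0.4793]
shift cm [ 5.1641 22.363  -0.5656] turn [-0.001   0.0038 -0.1519] alt [0.0057 0.0015 2.9896]
```

```bash
python3 -m crank '[[1,3.5,-0.3,0,0,0,1],[1,5,-0.3,0,0,0,1],[1.1,5,0,0,0,0,1],[1,5,0,0,0,0,1],[1,3.9,0,0,0,-0.07,1]]'; python3 -m crank '[[0,0,0,0,0,-0.08,1],[0,0,0,0,0,0,1],[0,0,0,0,0,0,1]]'; python3 -c "
from h import *
go([.5921,.0905,.0808],1.489)
import cv2
i=cams.camera_info('wrist');im=cams.camera('wrist');cv2.imwrite('pics/w3.png',im[...,::-1]);np.savez('w3',**i)
im=cams.camera('top');cv2.imwrite('pics/t3.png',cv2.resize(im[150:300,140:300,::-1],None,fx=4,fy=4,interpolation=cv2.INTER_CUBIC))"
```

```text
time: 5.2
position: [0.5911, 0.0931, 0.1378]
tool_rot: [0.08, 0.997, 0.0, -0.001]
ft_force: [-0.1, 0.7, -1.2]
grip_width: 0.007
grip_force: 30.0
time: 5.58
position: [0.5917, 0.0906, 0.1383]
tool_rot: [0.043, 0.999, -0.0, -0.001]
ft_force: [0.5, -0.4, -0.2]
grip_width: 0.0073
grip_force: 30.0
t 5.575 pos [0.5917 0.0906 0.1383] q [-0.0345  0.6999  1.6184 -0.0001  0.8243 -1.5196] w 0.00725086932384202 gf 29.99223232269287 F [ 0.5032 -0.4323 -0.1935]
shift cm [-0.0497 -0.0076  5.7454] turn [-0.0001 -0.001  -0.0038] alt [-0.0016  0.0002  3.1378]
```

View pics/w3.png

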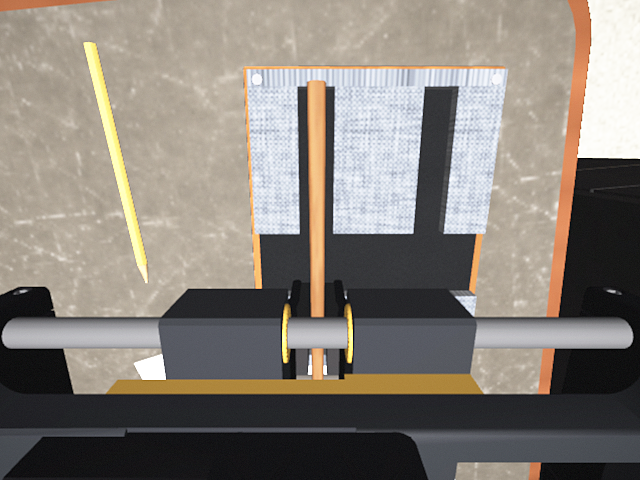

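The view shows the tray centred under the tool, with screws at (257,79) and (497,79). The end of the handle slot spans columns 299–334 at row 87, and the handle lies over it. I'll check the tray pose from these.

```bash
python3 - <<'E'
from h import *
i=dict(np.load('w3.npz'))
r=lambda u,v:ray(i,(u,v),.018)
s1,s2=r(257,79),r(497,79);e1,e2=r(299,87),r(334,87);f1,f2=r(300,233),r(333,233)
print(s1,s2,np.linalg.norm(s1-s2),"yaw",np.arctan2(*(s2-s1)[1::-1]))
m=(s1+s2)/2;print("screw mid",m,"top-based",(np.array([.474,.0654])+[.4857,.2033])/2)
ce,cf=(e1+e2)/2,(f1+f2)/2;print("slot",ce,cf,"width",np.linalg.norm(e1-e2),"yaw",frame(0,ce-cf))
ty=1.489
print("pocket from slot end",pt(ce,ty,[-.003,-.089,0]),"from channel edge",pt(cf,ty,[-.003,-.001,0]))
E
```

```text
[0.4742 0.0653 0.018 ] [0.4862 0.2042 0.018 ] 0.1394209749736049 yaw 1.484421659856673
screw mid [0.4802 0.1347 0.018 ] top-based [0.4798 0.1343]
slot [0.4814 0.0993 0.018 ] [0.5687 0.0917 0.018 ] width 0.020453928845542545 yaw 1.484043176951256
pocket from slot end [0.5699 0.0891 0.018 ] from channel edge [0.5695 0.0887 0.018 ]
```

View pics/t3.png

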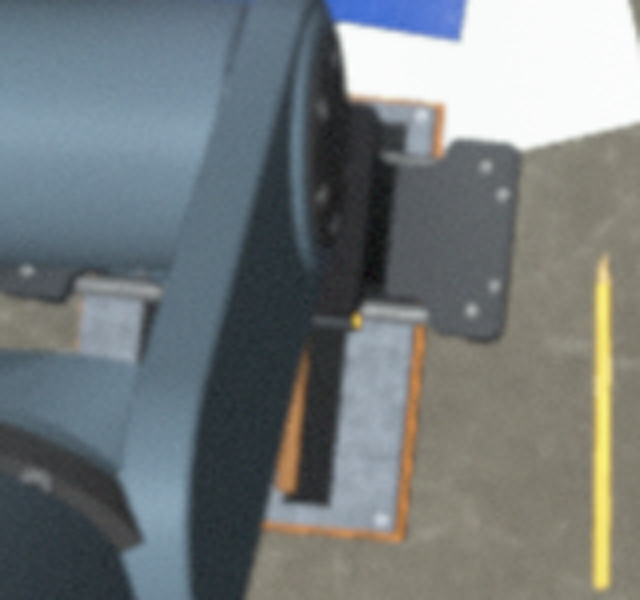

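The top view is mostly blocked by the arm, but the handle is visible over its slot. The tray pose agrees to within 1 mm, so I'm lowering.

```bash
python3 -m crank '[[0,0,1.5,0,0,0,1],[0,0,2,0,0,0,1],[0,0,1,0,0,0,1],[0,0,0.6,0,0,0,1],[0,0,0,0,0,0,1]]'; python3 -m crank '[[0,0,0.2,0,0,0,1],[0,0,0.2,0,0,0,1],[0,0,0,0,0,0,1],[0,0,0,0,0,0,1]]'; python3 -c "
from h import *
go([.5921,.0905,.0808],1.487)"
```

```text
time: 6.3
position: [0.5918, 0.091, 0.0873]
tool_rot: [0.042, 0.999, -0.0, -0.0]
ft_force: [-0.3, -0.8, -1.2]
grip_width: 0.0072
grip_force: 30.0
time: 6.8
position: [0.592, 0.0911, 0.0839]
tool_rot: [0.042, 0.999, -0.0, 0.0]
ft_force: [0.7, -0.6, -1.4]
grip_width: 0.0072
grip_force: 30.0
t 6.8 pos [0.592  0.0911 0.0839] q [-0.0337  0.7866  1.6356 -0.      0.7191 -1.5208] w 0.007222900950192894 gf 29.992443323135376 F [ 0.6637 -0.6303 -1.3519]
shift cm [-0.0137 -0.058   0.3113] turn [0.     0.0003 0.    ] alt [-0.0004  0.     -3.1416]
```

```bash
for k in 1 2 ; do python3 -m crank '[[0,0,0.13,0,0,0,1],[0,0,0,0,0,0,1],[0,0,0,0,0,0,1]]' | grep -E 'pos|ft'; done
```

```text
position: [0.5919, 0.0911, 0.0824]
ft_force: [0.5, 0.0, -0.7]
position: [0.5919, 0.0911, 0.0811]
ft_force: [-0.4, -0.6, -1.7]
```

```bash
for k in 1 2 ; do python3 -m crank '[[0,0,0.08,0,0,0,1],[0,0,0,0,0,0,1],[0,0,0,0,0,0,1]]' | grep -E 'pos|ft'; done
```

```text
position: [0.592, 0.0911, 0.0807]
ft_force: [-1.4, -0.3, 4.2]
position: [0.592, 0.0911, 0.0806]
ft_force: [-1.5, -0.3, 8.7]
```

Contact on the floor. I'll open the fingers gently within the channel, then rise.

```bash
python3 -m crank '[[0,0,-0.05,0,0,0,0.85],[0,0,0,0,0,0,0.7],[0,0,0,0,0,0,0.6],[0,0,0,0,0,0,0.6]]' ; python3 -m crank '[[0,0,-1,0,0,0,0.6],[0,0,-3,0,0,0,0.6],[0,0,-5,0,0,0,0.6],[0,0,-5,0,0,0,0.6],[0,0,-5,0,0,0,0.6]]';python3 -m crank '[[0,6,0,0,0,0,0.6],[0,6,0,0,0,0,0.6],[0,6,0,0,0,0,0.6],[0,6,0,0,0,0,0.6],[0,3,0,0,0,0,0.6]]'; python3 -m crank '[[0,0,0,0,0,0,0.6],[0,0,0,0,0,0,0.6],[0,0,0,0,0,0,0.6]]'; python3 -c "
from h import *
import cv2
im=cams.camera('top');cv2.imwrite('pics/t4.png',cv2.resize(im[150:300,140:300,::-1],None,fx=4,fy=4,interpolation=cv2.INTER_CUBIC))
im=cams.camera('side');cv2.imwrite('pics/s4.png',im[...,::-1])"
```

```text
time: 8.8
position: [0.5919, 0.0911, 0.0798]
tool_rot: [0.042, 0.999, 0.0, -0.0]
ft_force: [-0.3, 0.7, 0.9]
grip_width: 0.0319
grip_force: 0.0
time: 9.43
position: [0.5917, 0.0911, 0.2723]
tool_rot: [0.042, 0.999, 0.0, 0.0]
ft_force: [0.8, 0.3, 0.1]
grip_width: 0.0347
grip_force: 0.0
time: 10.05
position: [0.6138, 0.3636, 0.2707]
tool_rot: [0.04, 0.999, 0.001, 0.0]
ft_force: [0.7, -0.1, 0.2]
grip_width: 0.0349
grip_force: 0.0
time: 10.42
position: [0.6147, 0.3585, 0.2702]
tool_rot: [0.043, 0.999, -0.0, -0.0]
ft_force: [-0.7, -1.0, 0.1]
grip_width: 0.0347
grip_force: 0.0
```

View pics/t4.png

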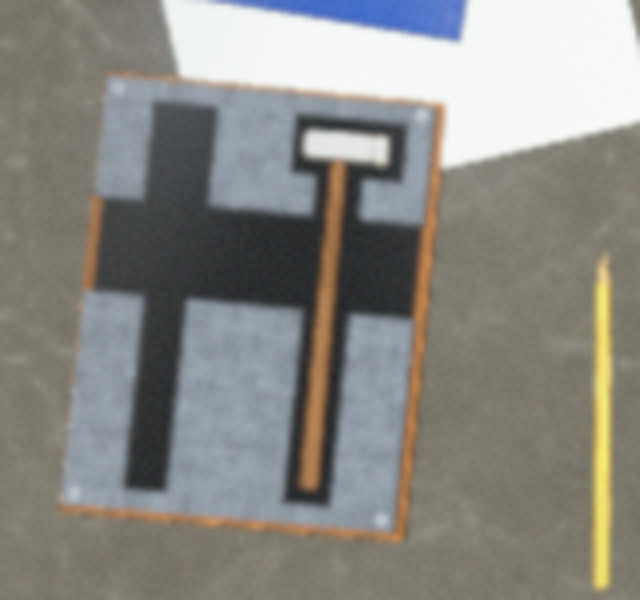

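View pics/s4.png

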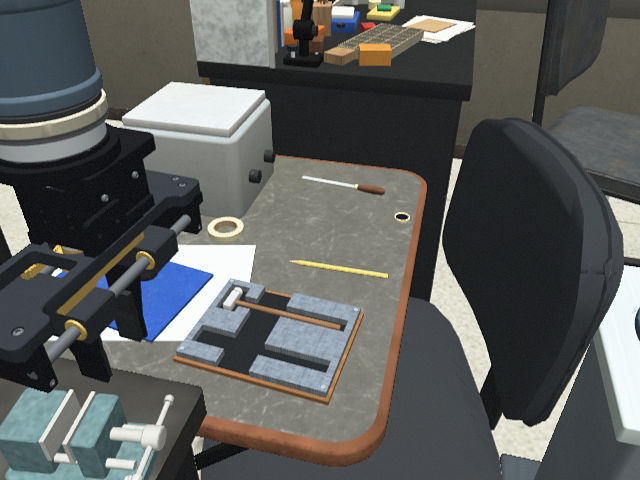

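Both views show the hammer lying in its cut-out with gaps all round. In the top crop the head is at (347,147) and the bare end at (311,487). In the side view the file at (343,185) hasn't moved, and the robot is clear.

```bash
python3 -c "
from rig import ticket
print(ticket.hand_in())"
```

```text
the job is handed in; nothing more can be done
None
```

The hammer lies in its cut-out with the head in the wide end, the file has not moved, and the job was handed in at about 10.5 s of the 32 s limit.

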